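# Stack the glaze-mixing pots on their boards

## Task

Tidy the mixing pots into two stacks: the three round pots in the middle of the round dark wooden board and the two square pots in the middle of the square dark wooden board, widest at the bottom, each narrower pot standing upright in the well of the next wider one, the square ones with their sides in line with the board's. Set each down gently and let none drop, as they are glazed ware, and leave the paint jars and the clay brush rest where they are.

Things in the scene. Friction and masses are not known exactly. Their poses are not given: they have to be found in the camera images.
- round_wide_c (a point): The widest round pot: white glazed heavy-bottomed round mixing pot with a thin blue band low on its side, 70 mm in diameter, 32 mm high, straight sides, about 200 g (varies by a third). Open well on top 64 mm across and 12 mm deep (rim 3 mm thick; solid below the well, 20 mm). Stands upright on the table at the start. Position: on its axis, half-way up (16 mm above its underside).
- round_mid_c (a point): The middle round pot: white glazed heavy-bottomed round mixing pot with a thin blue band low on its side, 52 mm in diameter, 44 mm high, straight sides, about 165 g (varies by a third). Open well on top 46 mm across and 12 mm deep (rim 3 mm thick; solid below the well, 32 mm). Stands upright on the table at the start. Position: on its axis, half-way up (22 mm above its underside).
- round_small_c (a point): The smallest round pot: white glazed heavy-bottomed round mixing pot with a thin blue band low on its side, 34 mm in diameter, 44 mm high, straight sides, about 75 g (varies by a third). Open well on top 28 mm across and 12 mm deep (rim 3 mm thick; solid below the well, 32 mm). Stands upright on the table at the start. Position: on its axis, half-way up (22 mm above its underside).
- square_wide_c (a point): The wider square pot: white glazed heavy-bottomed square mixing pot with a thin blue band low on its side, 66 x 66 mm, 32 mm high, straight sides, about 220 g (varies by a third). Open well on top 60 x 60 mm and 12 mm deep (rim 3 mm thick; solid below the well, 20 mm). Stands upright on the table at the start. Position: on its axis, half-way up (16 mm above its underside). x and y axes square to its sides, z up.
- square_small_c (a point): The narrower square pot: white glazed heavy-bottomed square mixing pot with a thin blue band low on its side, 46 x 46 mm, 44 mm high, straight sides, about 165 g (varies by a third). Open well on top 40 x 40 mm and 12 mm deep (rim 3 mm thick; solid below the well, 32 mm). Stands upright on the table at the start. Position: on its axis, half-way up (22 mm above its underside). x and y axes square to its sides, z up.
- round_board_top (a point): Round dark wooden board, 100 mm in diameter, 6 mm thick, fixed to the table. Position: centre of its upper face.
- square_board_top (a point): Square dark wooden board, 96 x 96 mm, 6 mm thick, fixed to the table. Position: centre of its upper face; x and y axes square to its sides.
- ochre_jar_c (a point): Ochre paint jar, 68 mm in diameter, 95 mm high, standing at the left of the work; not to be disturbed. Position: half-way up.
- green_jar_c (a point): Green paint jar, 60 mm in diameter, 80 mm high, standing at the right of the work; not to be disturbed. Position: half-way up.
- brush_rest_c (a point): Grooved clay brush rest, 40 x 180 mm, 21 mm high, lying at the far side of the work, its long side along its y axis; not to be disturbed. Position: its centre, half-way up.
There are look-alikes about, which are no part of the job. What is shaped like the part that bears round_small_c but purple or turquoise is not meant.

How it is judged (in metres and radians):
At the end, for the whole second after the job is handed in: Widest pots on their boards, centres within 15 mm; each narrower pot in the well below it (round within 10 mm, square 12 mm); all at seated height within 4 mm, upright within 0.08 rad, square pots in line with the board within 0.30 rad; all released and at rest (horizontal distance between round_wide_c and round_board_top below 0.015 m and height (world z) of round_wide_c between 0.018 and 0.026 m and angle between each of round_wide_c, round_mid_c, round_small_c, square_wide_c, square_small_c's own z axis and vertical below 0.08 rad and linear speed of each of round_wide, round_mid, round_small, square_wide, square_small below 0.02 m/s and angular speed of each of round_wide, round_mid, round_small, square_wide, square_small below 0.2 rad/s and horizontal distance between round_mid_c and round_wide_c below 0.01 m and height (world z) of round_mid_c between 0.044 and 0.052 m and horizontal distance between round_small_c and round_mid_c below 0.01 m and height (world z) of round_small_c between 0.076 and 0.084 m and horizontal distance between square_wide_c and square_board_top below 0.015 m and height (world z) of square_wide_c between 0.018 and 0.026 m and horizontal distance between square_small_c and square_wide_c below 0.012 m and height (world z) of square_small_c between 0.044 and 0.052 m and (angle between the x axis of square_wide_c and the x axis of square_board_top, either way round below 0.3 rad or angle between the x axis of square_wide_c and the y axis of square_board_top, either way round below 0.3 rad) and (angle between the x axis of square_small_c and the x axis of square_board_top, either way round below 0.3 rad or angle between the x axis of square_small_c and the y axis of square_board_top, either way round below 0.3 rad)); the robot touches nothing.
It fails at once if the ochre jar is pushed more than 30 mm from its place or tipped (distance of ochre_jar_c from where it was at the start of the episode above 0.03 m or angle between ochre_jar_c's own z axis and vertical above 0.5 rad).
It fails at once if the green jar is pushed more than 30 mm from its place or tipped (distance of green_jar_c from where it was at the start of the episode above 0.03 m or angle between green_jar_c's own z axis and vertical above 0.5 rad).
It fails at once if the clay brush rest is pushed more than 30 mm from its place or tipped (distance of brush_rest_c from where it was at the start of the episode above 0.03 m or angle between brush_rest_c's own z axis and vertical above 0.5 rad).
It fails at once if a pot is slammed or pressed hard on to its support (contact force over 80 N) (contact force between round_wide and round_board above 80 N or contact force between round_mid and round_wide above 80 N or contact force between round_small and round_mid above 80 N or contact force between square_wide and square_board above 80 N or contact force between square_small and square_wide above 80 N).
It fails at once if a pot is let fall (moves faster than 0.6 m/s, a fall of about 18 mm, with no finger touching it) ((linear speed of round_wide above 0.6 m/s and contact force between round_wide and the fingers below 0.05 N) or (linear speed of round_mid above 0.6 m/s and contact force between round_mid and the fingers below 0.05 N) or (linear speed of round_small above 0.6 m/s and contact force between round_small and the fingers below 0.05 N) or (linear speed of square_wide above 0.6 m/s and contact force between square_wide and the fingers below 0.05 N) or (linear speed of square_small above 0.6 m/s and contact force between square_small and the fingers below 0.05 N)).
It also fails if it takes over 120 s, if anything falls off the work surface, if the arm or the gripper's body presses on something with over 40 N, if the wrist force passes 120 N, or if a joint passes its speed limit or range.

## Robot

A 6-joint arm with a two-finger parallel gripper is mounted at the origin on the work surface. World frame = base frame: x ahead of the robot, y to its left, z up, the work surface at z = 0. Lengths are in m, angles in degrees, forces in N, time in s.
With the tool pointing down it reaches from about 0.3 to 0.75 m from the base axis. Payload 8.5 kg.
Tool frame: the origin (TCP) lies midway between the tips of the shut fingers; the grasp point (between the pads) lies 19 mm behind it; z points along the fingers, y is the direction in which the jaws open and shut (so a half turn about z gives the same grasp; the last joint's range is limited). The gripper opens to 85 mm and grips with 20 to 120 N. Pads are 22 mm wide; open, the fingers measure 114 mm over their backs; the gripper's body (76 mm by 85 mm) begins 54 mm behind the grasp point. The pads swing forward as they close: fully open they stand 13 mm farther back than shut.
Start: joints at [53.382, 21.807, 74.336, -0, 83.858, -12.336], TCP at [0.226, 0.501, 0.207] pointing down, gripper open.
Joint ranges: [-178.18, 178.18], [-50.72, 133.34], [12.68, 142.11], [-81.47, 261.47], [9.98, 163.14], [-165.26, 165.26]. Speed limits (degrees/s): [136.94, 136.94, 180, 180, 180, 180].

## Interface

Orientations are given as a 3x3 rotation matrix whose columns are the frame's x, y, z axes.
In Python, from rig import env, viewer, ticket gives the robot as it stands. The module is installed in compiled form; this text tells all that it offers.
- The arm moves only by the shell command python3 -m pendant 'ROWS' [FORCE]. ROWS is JSON, a list of rows, each a list of 3 entries, a list of its own where there are three numbers: the shift along the world's x, y, z in mm, then the turn about the world's z in rad, then the opening, from -1 (shut) to 1 (fully open). A call has 1 to 12 rows; each row shifts and turns the pose as measured when the row begins; what a row does not reach is not made up. A row lasts 1/8 s, in which the tool goes at most 62.5 mm and 10.7 degrees, less where a joint would pass 70% of its speed; a pose out of reach is approached as far as the arm can. A call with a gripper value outside its range is refused whole. The fingers move at their own pace and stop on an object; FORCE is the grip in N (left out, the last holds). Time passes only in rows, so rows that do not move let the fingers close. It gives the time, the measured TCP pose, the force and the opening at its end, in the units of the state.
- env.observe(): the state, without advancing time (a new reading comes with each control period).
- viewer.get_image(name): name is "side" or "top" or "wrist"; returns (picture, depth): 384x512x3 uint8, red, green, blue; 384x512 float32, m along the optical axis (not along the pixel's ray), 0 where there is no reading.
- viewer.camera_params(name): a dict with "fx", "fy", "cx", "cy" (pixels), "rvec" (rotation vector, rad) and "tvec" (3), from world to camera coordinates, as OpenCV has them; the wrist camera has in their place "T_tool_cam" (4x4, takes a point from camera to tool coordinates, whose origin is the TCP and whose axes are the flange's). Camera axes: x right, y down, z forward; pixel columns grow to the right and rows downward; lengths in m; the calibration is good to about 2 mm. A picture is of the moment at which its call begins: read the wrist's pose just before it. camera_params takes no time and is no camera call.
- ticket.close_job(): hands the job in, once; it reports no verdict.
The state is a dict: "time_s": time; "q": joint angles; "qvel": joint speeds; "joint_efforts": joint torques, N m; "position": TCP position; "tool_rot": TCP orientation; "ft_force": force on the tool from outside, world axes, zero at the start; "wrist_torque": the same for the moment, N m; "grip_width": finger opening in m.
Only numpy, scipy, OpenCV 4.12 (cv2) and the standard library are available. Lean on these libraries where they do the work, as an engineer would, in place of code of your own. Each camera call takes 0.05 s, during which the arm holds its last target. There are 200 camera calls.

## Working session

There is one attempt and no reset: what is moved stays moved. The work goes in short steps, Python scripts to look and compute and a shell command to move; the robot and the scene stay as the last step left them, time stands still between calls to the robot, and variables do not carry over. Pictures are saved under pics/ and viewed, about 12 in all and at most 16, crops included, and the job is handed in when it is done.

```bash
mkdir -p pics; cat > h.py <<'E'
import numpy as np,cv2
from rig import env,viewer,ticket
def cam(n,s=None):
    p=viewer.camera_params(n);K=np.array([[p['fx'],0,p['cx']],[0,p['fy'],p['cy']],[0,0,1]])
    if 'rvec' in p:
        R=cv2.Rodrigues(np.array(p['rvec'],float))[0];t=np.array(p['tvec'],float).ravel()
        return K,R.T,-R.T@t   # cam->world rot, origin
    T=np.array(p['T_tool_cam']);Rw=np.array(s['tool_rot']);o=np.array(s['position'])
    return K,Rw@T[:3,:3],Rw@T[:3,3]+o
def ray(c,uv,z):
    K,R,o=c;uv=np.atleast_2d(uv).astype(float)
    d=(R@np.linalg.inv(K)@np.c_[uv,np.ones(len(uv))].T).T
    return o+d*((z-o[2])/d[:,2])[:,None]
def cloud(c,dep):
    K,R,o=c;v,u=np.mgrid[:dep.shape[0],:dep.shape[1]]
    P=np.stack([(u-K[0,2])/K[0,0]*dep,(v-K[1,2])/K[1,1]*dep,dep],-1)
    return P@R.T+o
def save(n,im): cv2.imwrite('pics/'+n+'.png',im[...,::-1])
E
python3 - <<'E'
from h import *
s=env.observe();print(s)
for n in('top','side'):
    im,d=viewer.get_image(n);save(n+'0',im);np.savez(''+n+'0.npz',im=im,d=d)
    c=cam(n);print(n,c[2],c[1][:,2])
E
```

```text
{'time_s': 0.0, 'q': array([ 5.33802963e+01,  2.18400507e+01,  7.43865867e+01, -2.21118474e-03,
        8.38568200e+01, -1.23356304e+01]), 'qvel': array([ 0.04459789,  0.06873431,  0.10713705, -0.09035527, -0.1189889 ,
       -0.05655905]), 'joint_efforts': array([ 8.62202546e-05, -4.48457694e+01, -2.31281161e+01, -1.87304554e-04,
        4.72777057e-03,  6.12216155e-06]), 'position': array([0.22599809, 0.50105212, 0.20640982]), 'tool_rot': array([[-9.11519227e-01,  4.11256607e-01, -8.38069157e-04],
       [ 4.11257369e-01,  9.11518489e-01, -1.19197725e-03],
       [ 2.73707014e-04, -1.43117229e-03, -9.99998938e-01]]), 'ft_force': array([-0.40555518,  0.18007637, -0.06046175]), 'wrist_torque': array([ 0.03052563, -0.04299128,  0.01954013]), 'grip_width': 0.08527556779171615}
top [0.50375362 0.01604246 1.28822318] [ 0.09415133 -0.01692589 -0.995414  ]
side [ 0.37028334 -0.75075807  0.48702991] [ 0.28318457  0.84304828 -0.4572484 ]
```

View pics/top0.png

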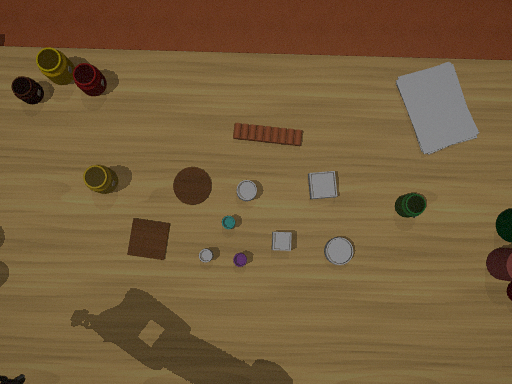

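View pics/side0.png

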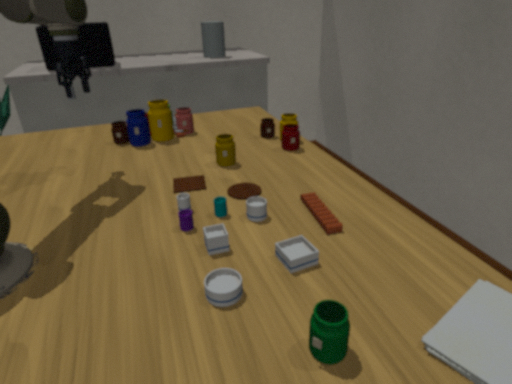

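The top view shows the round board at (193,186), the square board at (149,239), and the white pots: mid (247,190), small (206,255), wide square (323,185), small square (282,241) and wide round (339,250). The look-alikes are turquoise (229,222) and purple (240,259). The side view agrees with this layout.

```bash
python3 - <<'E'
from h import *
f=np.load('top0.npz');im,d=f['im'],f['d'];c=cam('top');P=cloud(c,d)
hsv=cv2.cvtColor(im,cv2.COLOR_RGB2HSV)
print('table z',np.median(P[300:330,300:400,2]))
def blob(mask,uv):
    n,l,st,ce=cv2.connectedComponentsWithStats(mask.astype(np.uint8))
    i=[k for k in range(1,n) if st[k,4]>20]; k=min(i,key=lambda k:np.hypot(*(ce[k]-uv))); return l==k
def ang(r):
    a=r[2]%90; return a
white=(hsv[...,1]<70)&(hsv[...,2]>60)
for n,uv,h in(('mid',(247,190),.044),('small',(206,255),.044),('sqW',(323,185),.032),('sqS',(282,241),.044),('wide',(339,250),.032)):
    m=blob(white,uv);Q=P[m]; T=Q[Q[:,2]>h-.005]
    (cx,cy),(w,hh),a=cv2.minAreaRect((T[:,:2]*1000).astype(np.float32))
    cn=cv2.findContours(m.astype(np.uint8),0,1)[0][0][:,0]
    R=cv2.minAreaRect((ray(c,cn,h)[:,:2]*1000).astype(np.float32))
    print(n,m.sum(),len(T),'depth rect',np.round([cx,cy,w,hh,a],1),'ray rect',np.round([*R[0],*R[1],R[2]],1),'ztop',np.round(np.percentile(Q[:,2],95),4))
dark=(hsv[...,2]<100)&(hsv[...,1]>60)
for n,uv in(('rb',(193,186)),('sb',(149,239))):
    print(n,im[uv[1],uv[0]],im[uv[1]-30,uv[0]-0])
    m=blob(dark&(hsv[...,0]<25),uv)
    cn=cv2.findContours(m.astype(np.uint8),0,1)[0][0][:,0]
    R=cv2.minAreaRect((ray(c,cn,.006)[:,:2]*1000).astype(np.float32));print(n,m.sum(),np.round([*R[0],*R[1],R[2]],1))
for n,uv,h in(('ochre',(97,176),.095),('green',(412,203),.08),('turq',(229,220),.044),('purp',(240,258),.044),('rest L',(235,130),.02),('rest R',(302,140),.02)): print(n,ray(c,uv,h)[0].round(3))
E
```

```text
table z -0.0004189345616534279
mid 348 72 depth rect [624.1   7.5  48.8  48.3   1.3] ray rect [622.5   8.2  51.   52.3  64.8] ztop 0.0444
small 151 46 depth rect [457.1 107.2  30.   30.2   0.7] ray rect [456.  105.9  32.3  32.4   1.7] ztop 0.0464
sqW 727 141 depth rect [600.6 -96.1  81.7 284.9  24.8] ray rect [ 642.6 -186.5   68.7   70.5    6.1] ztop 0.0333
sqS 360 79 depth rect [495.5 -46.   45.1 123.7   1.3] ray rect [496.3 -83.4  45.1  47.8   1.1] ztop 0.0451
wide 642 106 depth rect [ 473.  -124.7   68.2  280.     1.4] ray rect [ 474.9 -228.9   71.1   70.5   45.6] ztop 0.0331
rb [70 43 27] [129 108  68]
rb 1175 [634.8 149.5  96.9  98.9   1.5]
sb [76 51 37] [134 111  69]
sb 1439 [495.2 256.1  98.5  97.   83.7]
ochre [0.643 0.37  0.095]
green [ 0.597 -0.401  0.08 ]
turq [0.546 0.05  0.044]
purp [0.452 0.02  0.044]
rest L [0.781 0.041 0.02 ]
rest R [ 0.76  -0.134  0.02 ]
```

```bash
python3 -m pendant '[[[20,-58,0],0.036,1],[[20,-58,0],0.036,1],[[20,-58,0],0.036,1],[[20,-58,0],0.036,1],[[20,-58,0],0.036,1],[[20,-58,0],0.036,1],[[20,-58,0],0.036,1],[[20,-58,0],0.036,1],[[20,-58,0],0.036,1],[[20,-58,0],0.036,1],[[20,-58,0],0.036,1],[[20,-58,0],0.036,1]]' 60
cat > go.py <<'E'
# go.py x y z yaw : remaining shift to target
from h import *; import sys
s=env.observe();p=s['position']*1000;R=s['tool_rot'];y=np.degrees(np.arctan2(R[1,1],R[0,1]))
t=[float(a) for a in sys.argv[1:]]
print('at',p.round(1),'yaw',y.round(2),'t',round(s['time_s'],2),'w',round(s['grip_width']*1000,1),'F',s['ft_force'].round(1))
if t: print('shift',(np.array(t[:3])-p).round(1),'turn rad',np.radians((t[3]-y+90)%180-90).round(3))
E
python3 go.py 475 -229 150 90
cat > look.py <<'E'
# look.py name : wrist picture, white blobs by depth/ray
from h import *; import sys
s=env.observe();c=cam('wrist',s);im,d=viewer.get_image('wrist');save(sys.argv[1],im)
h=float(sys.argv[2])
P=cloud(c,d);hsv=cv2.cvtColor(im,cv2.COLOR_RGB2HSV);m=(hsv[...,1]<70)&(hsv[...,2]>60)&(d>0)
m=cv2.morphologyEx(m.astype(np.uint8),cv2.MORPH_CLOSE,np.ones((5,5),np.uint8))
n,l,st,ce=cv2.connectedComponentsWithStats(m)
for k in range(1,n):
    if st[k,4]<400: continue
    b=l==k;T=P[b];T=T[(T[:,2]>h-.006)&(T[:,2]<h+.006)]
    if len(T)<50: continue
    r=cv2.minAreaRect((T[:,:2]*1000).astype(np.float32));print(ce[k].round(),st[k,4],'rim rect',np.round([*r[0],*r[1],r[2]],1),'z',np.median(T[:,2]).round(4))
E
python3 look.py w1 .032
```

```text
time_s: 1.6
position: [0.4648, -0.2086, 0.2041]
tool_rot: [[-1.0, -0.028, -0.0], [-0.028, 1.0, -0.002], [0.0, -0.002, -1.0]]
ft_force: [1.9, -0.2, 1.1]
grip_width: 0.0853
at [ 464.8 -208.6  204.1] yaw 91.61 t 1.6 w 85.3 F [ 1.9 -0.2  1.1]
shift [ 10.2 -20.4 -54.1] turn rad -0.028
[231. 167.] 4112 rim rect [ 474.7 -230.2   68.2   68.8   45.5] z 0.0317
[373. 193.] 3057 rim rect [496.5 -84.1  44.4  46.6  90. ] z 0.0322
[446. 288.] 945 rim rect [611.8  15.8  49.8  20.   56.5] z 0.0323
[267. 306.] 3932 rim rect [ 643.3 -187.2   68.5   65.6    6.3] z 0.0315
```

View pics/w1.png

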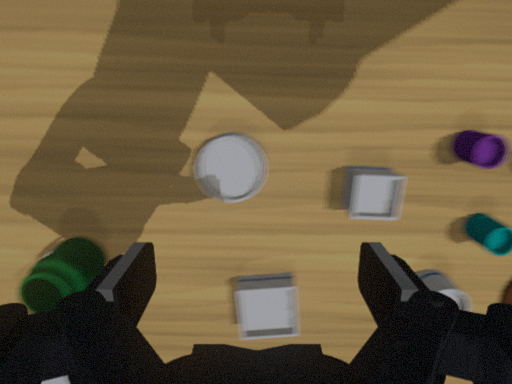

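The wrist view shows the wide pot at (231,167), and it matches the top-view position to within 1.5 mm.

```bash
python3 -m pendant '[[[5,-10,-30],-0.014,1],[[5,-10,-30],-0.014,1],[[0,0,-30],0,1],[[0,0,-30],0,1],[[0,0,-15],0,1],[[0,0,0],0,1],[[0,0,0],0,1]]' >/dev/null;python3 go.py 475 -230 -4 90
```

```text
at [ 476.1 -237.6   62.6] yaw 89.61 t 2.52 w 85.5 F [0.  0.4 0.9]
shift [ -1.1   7.6 -66.6] turn rad 0.007
```

```bash
python3 -m pendant '[[[-1,7.6,0],0,1],[[0,0,0],0,1],[[0,0,-20],0,1],[[0,0,-20],0,1],[[0,0,-18],0,1],[[0,0,-4],0,1],[[0,0,0],0,1],[[0,0,0],0,1]]' >/dev/null;python3 go.py 475 -230 -4 90
```

```text
at [ 477.3 -230.4    3.8] yaw 89.67 t 3.52 w 85.4 F [ 0.5 -1.5  0.3]
shift [-2.3  0.4 -7.8] turn rad 0.006
```

```bash
python3 -m pendant '[[[-2,0,-7],0,1],[[0,0,0],0,1],[[0,0,0],0,0.5],[[0,0,0],0,0.3],[[0,0,0],0,0],[[0,0,0],0,-0.5],[[0,0,0],0,-0.5],[[0,0,0],0,-0.5]]' 60;python3 go.py 475 -230 -4 90
```

```text
time_s: 4.53
position: [0.4755, -0.2308, -0.0011]
tool_rot: [[-1.0, 0.006, 0.007], [0.006, 1.0, -0.011], [-0.007, -0.011, -1.0]]
ft_force: [-0.4, 0.2, 2.3]
grip_width: 0.0657
at [ 475.5 -230.8   -1.1] yaw 89.68 t 4.53 w 65.7 F [-0.4  0.2  2.3]
shift [-0.5  0.8 -2.9] turn rad 0.006
```

```bash
python3 -m pendant '[[[0,0,0],0,-0.5],[[0,0,0],0,-0.5],[[0,0,8],0,-0.5],[[0,0,12],0,-0.5],[[0,0,0],0,-0.5],[[0,0,0],0,-0.5]]' >/dev/null;python3 go.py 475 -230 -4 90; python3 - <<'E'
from h import *
im,d=viewer.get_image('side');s=env.observe();w,_=viewer.get_image('wrist')
save('g1',np.hstack([cv2.resize(im[180:340,130:330],(400,320)),cv2.resize(w,(400,320))]))
E
```

```text
at [ 475.6 -230.8   20.4] yaw 89.68 t 5.28 w 65.6 F [-0.  -0.3 -1.8]
shift [ -0.6   0.8 -24.4] turn rad 0.006
```

View pics/g1.png

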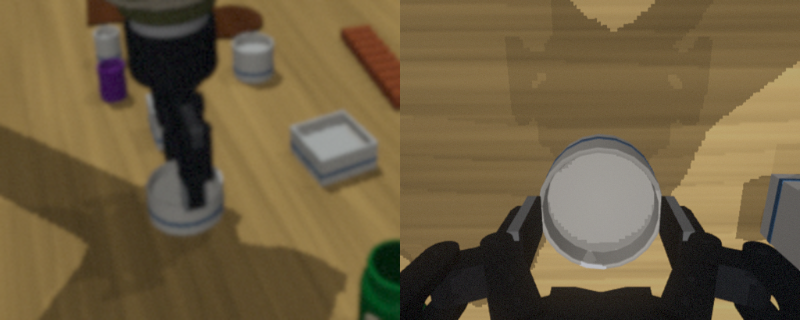

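The wide pot is held between the pads and lifted clear. It hangs centred in the wrist view.

```bash
python3 -m pendant '[[[0,0,30],0,-0.5],[[0,0,40],0,-0.5],[[10,25,30],0,-0.5],[[18,43,0],0,-0.5],[[18,43,0],0,-0.5],[[18,43,0],0,-0.5],[[18,43,0],0,-0.5],[[18,43,0],0,-0.5],[[18,43,0],0,-0.5],[[14,33,0],0,-0.5],[[8,20,0],0,-0.5],[[0,0,0],0,-0.5]]' >/dev/null;python3 go.py 635.5 149.5 20 90
```

```text
at [616.8 116.2 119.4] yaw 89.53 t 6.88 w 65.3 F [ 0.3  0.5 -2.1]
shift [ 18.7  33.3 -99.4] turn rad 0.008
```

```bash
python3 -m pendant '[[[9,17,-20],0.004,-0.5],[[9,16,-25],0.004,-0.5],[[0,0,-25],0,-0.5],[[0,0,-15],0,-0.5],[[0,0,0],0,-0.5],[[0,0,0],0,-0.5]]' >/dev/null;python3 go.py 635.5 149.5 5 90
```

```text
at [635.2 143.4  33.5] yaw 89.64 t 7.62 w 65.3 F [-0.3 -0.6 -1.3]
shift [  0.3   6.1 -28.5] turn rad 0.006
```

```bash
python3 - <<'E'
from h import *
s=env.observe();w,d=viewer.get_image('wrist');im,d=viewer.get_image('side')
save('p1',np.hstack([cv2.resize(im[130:230,180:305],(400,320)),cv2.resize(w,(400,320))]))
E
```

```text
(no output)
```

View pics/p1.png

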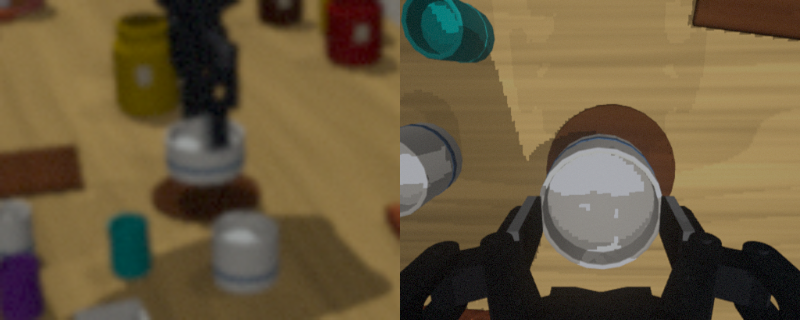

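The pot hangs level above the round board and is slightly to its -y side, so I shift +6 mm and lower it.

```bash
python3 -m pendant '[[[0,6,0],0,-0.5],[[0,0,-10],0,-0.5],[[0,0,-8],0,-0.5],[[0,0,-3],0,-0.5],[[0,0,0],0,-0.5],[[0,0,0],0,-0.5]]' >/dev/null;python3 go.py 635.5 149.5 5 90
```

```text
at [635.4 150.3  11.8] yaw 89.67 t 8.47 w 65.3 F [ 0.1  0.7 -2.1]
shift [ 0.1 -0.8 -6.8] turn rad 0.006
```

```bash
python3 -m pendant '[[[0,-0.5,-3],0,-0.5],[[0,0,-2],0,-0.5],[[0,0,-1],0,-0.5],[[0,0,-1],0,-0.5],[[0,0,-0.5],0,-0.5],[[0,0,0],0,-0.5]]' >/dev/null;python3 go.py 635.5 149.5 5 90
```

```text
at [635.7 149.6   5. ] yaw 89.67 t 9.22 w 65.2 F [-0.3 -1.  -1.2]
shift [-0.2 -0.1 -0. ] turn rad 0.006
```

```bash
python3 -m pendant '[[[0,0,-0.7],0,-0.5],[[0,0,0],0,-0.5],[[0,0,0],0,0.7],[[0,0,0],0,0.85],[[0,0,0],0,1],[[0,0,0],0,1],[[0,0,0],0,1]]' >/dev/null;python3 go.py 643 -187 110 96.2
```

```text
at [636.1 149.7   4.6] yaw 89.67 t 10.1 w 85.4 F [ 0.4  0.  -0.3]
shift [   6.9 -336.7  105.4] turn rad 0.114
```

Next is the wide square pot.

```bash
python3 -m pendant '[[[0,0,15],0,1],[[0,0,35],0,1],[[0,0,45],0,1],[[1,-40,10],0.02,1],[[1,-45,0],0.02,1],[[1,-45,0],0.02,1],[[1,-45,0],0.02,1],[[1,-45,0],0.02,1],[[1,-40,0],0.014,1],[[1,-30,0],0,1],[[0,-15,0],0,1],[[0,0,0],0,1]]' >/dev/null;python3 go.py 643 -187 -4 96.2; python3 - <<'E'
from h import *
im,d=viewer.get_image('top');c=cam('top');hsv=cv2.cvtColor(im,cv2.COLOR_RGB2HSV);m=((hsv[...,1]<70)&(hsv[...,2]>60)).astype(np.uint8)
for cn in cv2.findContours(m,0,1)[0]:
    if 100<cv2.contourArea(cn)<1200:
        r=cv2.minAreaRect((ray(c,cn[:,0],.038)[:,:2]*1000).astype(np.float32));print(np.round([*r[0],*r[1],r[2]],1))
E
```

```text
at [ 643.6 -164.1  126.7] yaw 96.54 t 11.6 w 85.0 F [-0.8 -0.1 -0.3]
shift [  -0.6  -22.9 -130.7] turn rad -0.006
[455.8 105.2  32.4  35.1   1.3]
[623.    8.2  51.2  52.6  64.8]
[634.  147.5  69.1  68.5   1.8]
```

```bash
python3 -m pendant '[[[0,-12,-25],-0.005,1],[[0,-11,-30],0,1],[[0,0,-30],0,1],[[0,0,-10],0,1],[[0,0,0],0,1],[[0,0,0],0,1]]' >/dev/null;python3 go.py 643 -187 -3 96.2
```

```text
at [ 645.8 -179.6   33.3] yaw 96.75 t 12.4 w 84.9 F [-0.5 -0.3 -0.1]
shift [ -2.8  -7.4 -36.3] turn rad -0.01
```

```bash
python3 look.py w2 .032
```

```text
[242. 209.] 16249 rim rect [ 643.7 -187.    67.1   66.3    6.1] z 0.0317
```

```bash
python3 -m pendant '[[[-2.5,-7.5,0],-0.01,1],[[0,0,0],0,1],[[0,0,-12],0,1],[[0,0,-12],0,1],[[0,0,-6],0,1],[[0,0,0],0,1]]' >/dev/null;python3 go.py 643.5 -187 -2 96.2
```

```text
at [ 643.2 -187.9    2.1] yaw 96.11 t 13.2 w 85.0 F [ 0.4 -0.3 -0.1]
shift [ 0.3  0.9 -4.1] turn rad 0.001
```

```bash
python3 -m pendant '[[[0,1,-3.5],0,1],[[0,0,0],0,1],[[0,0,0],0,0.5],[[0,0,0],0,0.3],[[0,0,0],0,0],[[0,0,0],0,-0.5],[[0,0,0],0,-0.5],[[0,0,0],0,-0.5],[[0,0,0],0,-0.5],[[0,0,10],0,-0.5],[[0,0,0],0,-0.5],[[0,0,0],0,-0.5]]' |grep pos ;python3 go.py 495.2 256 120 83.7
```

```text
position: [0.6435, -0.1867, 0.0104]
at [ 643.5 -186.7   10.4] yaw 96.13 t 14.7 w 61.9 F [ 0.2 -0.6 -3. ]
shift [-148.3  442.7  109.6] turn rad -0.217
```

```bash
python3 -m pendant '[[[0,0,30],0,-0.5],[[0,0,40],0,-0.5],[[-8,25,35],-0.02,-0.5],[[-15,45,0],-0.025,-0.5],[[-15,45,0],-0.025,-0.5],[[-15,45,0],-0.025,-0.5],[[-15,45,0],-0.025,-0.5],[[-15,45,0],-0.025,-0.5],[[-15,45,0],-0.025,-0.5],[[-15,45,0],-0.025,-0.5],[[-15,45,0],-0.02,-0.5],[[-10,25,0],0,-0.5]]' >/dev/null;python3 go.py 495.2 256 40 83.7
```

```text
at [498.8 233.6 116.9] yaw 83.13 t 16.2 w 61.7 F [-0.  -0.2 -2. ]
shift [ -3.6  22.4 -76.9] turn rad 0.01
```

```bash
python3 -m pendant '[[[0,10,-20],0.005,-0.5],[[0,10,-25],0.005,-0.5],[[0,0,-20],0,-0.5],[[0,0,-10],0,-0.5],[[0,0,0],0,-0.5],[[0,0,0],0,-0.5]]' >/dev/null;python3 go.py 495.2 256 5 83.7
python3 - <<'E'
from h import *
s=env.observe();w,d=viewer.get_image('wrist');im,d=viewer.get_image('side')
save('p2',np.hstack([cv2.resize(im[130:230,140:265],(400,320)),cv2.resize(w,(400,320))]))
E
```

```text
at [498.1 256.7  41. ] yaw 83.93 t 16.95 w 61.9 F [ 0.   0.2 -1.4]
shift [ -2.9  -0.7 -36. ] turn rad -0.004
```

View pics/p2.png

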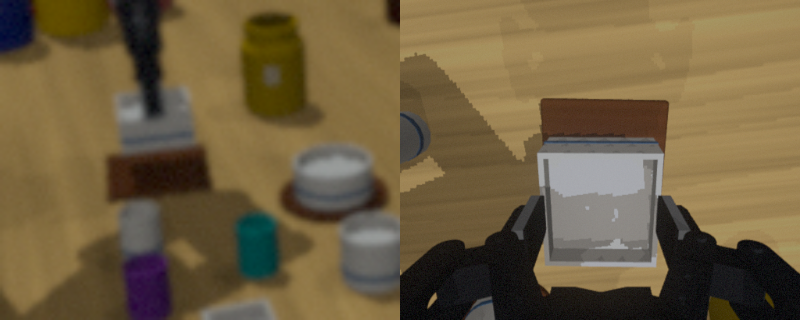

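The wide square pot hangs level above the square board with its sides parallel to the board's, and the wide round pot sits centred on the round board.

```bash
python3 -m pendant '[[[-3,-0.5,0],0,-0.5],[[0,0,-14],0,-0.5],[[0,0,-10],0,-0.5],[[0,0,-5],0,-0.5],[[0,0,0],0,-0.5],[[0,0,0],0,-0.5]]' >/dev/null;python3 go.py 495.2 256 5 83.7
```

```text
at [495.  256.1  10.3] yaw 83.92 t 17.8 w 62.3 F [ 0.3 -0.1 -2. ]
shift [ 0.2 -0.1 -5.3] turn rad -0.004
```

```bash
python3 -m pendant '[[[0,0,-2],0,-0.5],[[0,0,-1],0,-0.5],[[0,0,-1],0,-0.5],[[0,0,-0.5],0,-0.5],[[0,0,0],0,-0.5],[[0,0,0],0,-0.5]]' >/dev/null;python3 go.py 495.2 256 5 83.7
```

```text
at [495.4 256.2   6.3] yaw 83.93 t 18.55 w 62.5 F [ 0.1  0.4 -1.3]
shift [-0.2 -0.2 -1.3] turn rad -0.004
```

```bash
python3 -m pendant '[[[0,0,-0.7],0,-0.5],[[0,0,-0.5],0,-0.5],[[0,0,-0.5],0,-0.5],[[0,0,0],0,-0.5],[[0,0,0],0,-0.5]]' >/dev/null;python3 go.py 495.2 256 5 83.7
```

```text
at [495.4 256.2   6.2] yaw 83.95 t 19.18 w 62.1 F [-1.3 -0.3  0.8]
shift [-0.2 -0.2 -1.2] turn rad -0.004
```

```bash
python3 -m pendant '[[[0,0,0],0,0.6],[[0,0,0],0,0.8],[[0,0,0],0,1],[[0,0,0],0,1],[[0,0,0],0,1],[[0,0,20],0,1],[[0,0,40],0,1],[[0,0,40],0,1],[[20,-38,10],0,1],[[20,-38,0],0,1],[[20,-38,0],0,1],[[20,-38,0],0,1]]' >/dev/null;python3 go.py 623.5 8 75 90
```

```text
at [576.3 102.3 120.2] yaw 84.25 t 20.68 w 85.5 F [0.6 1.4 0.6]
shift [ 47.2 -94.3 -45.2] turn rad 0.1
```

```bash
python3 -m pendant '[[[18,-36,0],0.05,1],[[14,-28,-15],0.05,1],[[0,0,-20],0,1],[[0,0,-10],0,1],[[0,0,0],0,1],[[0,0,0],0,1]]' >/dev/null;python3 go.py 623.5 8 12 90;python3 look.py w3 .044
```

```text
at [610.7  33.3  74.8] yaw 89.96 t 21.43 w 85.3 F [-0.3 -0.2  0.5]
shift [ 12.8 -25.3 -62.8] turn rad 0.001
[57. 24.] 5467 rim rect [509.  -81.5  45.2  22.1  89.1] z 0.0435
[220. 215.] 6169 rim rect [623.8   9.6  51.6  51.1  23.1] z 0.0436
[430. 229.] 10820 rim rect [632.7 152.1  69.6  62.2  49.4] z 0.0384
```

```bash
python3 -m pendant '[[[13,-24,0],0,1],[[0,0,0],0,1],[[0,0,-20],0,1],[[0,0,-18],0,1],[[0,0,-8],0,1],[[0,0,0],0,1],[[0,0,0],0,1]]' >/dev/null;python3 go.py 623.7 9 12 90
```

```text
at [624.5  12.3  32.2] yaw 90.16 t 22.35 w 85.2 F [-0.   0.3  0.4]
shift [ -0.8  -3.3 -20.2] turn rad -0.003
```

```bash
python3 -m pendant '[[[-0.7,-3.3,-8],0,1],[[0,0,-8],0,1],[[0,0,-4],0,1],[[0,0,0],0,1],[[0,0,0],0,0.5],[[0,0,0],0,0.2],[[0,0,0],0,0],[[0,0,0],0,-0.3],[[0,0,0],0,-0.6],[[0,0,0],0,-0.6],[[0,0,0],0,-0.6],[[0,0,0],0,-0.6]]' >/dev/null;python3 go.py 623.7 9 12 90
```

```text
at [624.4   8.6  12.4] yaw 90.15 t 23.85 w 48.2 F [0.  0.4 1.4]
shift [-0.7  0.4 -0.4] turn rad -0.003
```

```bash
python3 -m pendant '[[[0,0,15],0,-0.6],[[0,0,30],0,-0.6],[[0,0,40],0,-0.6],[[0,20,10],0,-0.6],[[0,35,0],0,-0.6],[[0,35,0],0,-0.6],[[0,20,0],0,-0.6],[[0,0,0],0,-0.6],[[0,0,0],0,-0.6]]' >/dev/null;python3 go.py 635 149 60 90;python3 look.py w4 .038
```

```text
at [621.9 124.7 110.3] yaw 90.17 t 24.98 w 48.5 F [-0.4  0.4 -1.1]
shift [ 13.1  24.3 -50.3] turn rad -0.003
[456.  24.] 5675 rim rect [517.  254.   66.   23.   83.9] z 0.0375
[271. 228.] 16459 rim rect [625.3 160.9  69.4  41.   43.7] z 0.0376
```

View pics/w4.png

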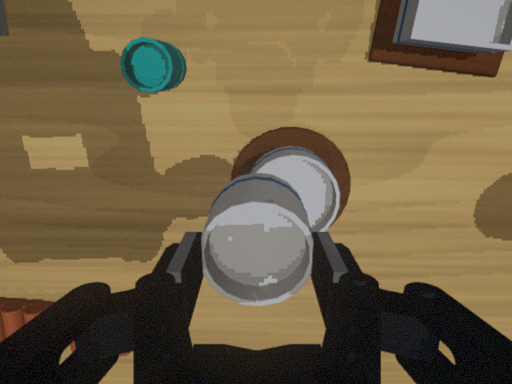

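The mid pot is held upright, with the wide pot's rim visible behind it at about (300,190). I fit a circle to that rim.

```bash
cat > rim.py <<'E'
from h import *; import sys; from scipy.optimize import least_squares
# rim.py h x0 y0 r : fit ring of mid-radius r (mm) to points at rim height h
h,x0,y0,r=map(float,sys.argv[1:])
s=env.observe();c=cam('wrist',s);im,d=viewer.get_image('wrist');P=cloud(c,d)*1000
m=(d>0)&(abs(P[...,2]-h*1000)<4);Q=P[m][:,:2];q=np.hypot(*(Q-[x0,y0]).T);Q=Q[abs(q-r)<7]
f=least_squares(lambda p:np.hypot(*(Q-p).T)-r,[x0,y0],loss='soft_l1');print(len(Q),f.x.round(1),'rms',np.sqrt(np.mean(f.fun**2)).round(2))
E
python3 rim.py .038 634.5 149 33.5
```

```text
724 [635. 150.] rms 0.94
```

```bash
python3 -m pendant '[[[7,13,-10],0,-0.6],[[6.5,12.3,-15],0,-0.6],[[0,0,-15],0,-0.6],[[0,0,0],0,-0.6],[[0,0,0],0,-0.6]]' >/dev/null;python3 go.py 635.5 150 38.4 90;python3 rim.py .038 635 150 33.5
```

```text
at [636.2 150.1  66. ] yaw 90.03 t 25.7 w 48.1 F [-0.4  0.1 -1.2]
shift [ -0.7  -0.1 -27.6] turn rad -0.0
1173 [635.2 150.6] rms 0.95
```

```bash
python3 -m pendant '[[[-0.5,0.3,-6],0,-0.6],[[0,0,-7],0,-0.6],[[0,0,-5],0,-0.6],[[0,0,-2],0,-0.6],[[0,0,0],0,-0.6],[[0,0,0],0,-0.6]]' >/dev/null;python3 go.py 635.7 150.4 38.4 90
```

```text
at [635.9 150.   45.5] yaw 89.99 t 26.5 w 47.6 F [ 0.6 -0.  -2.1]
shift [-0.2  0.4 -7.1] turn rad 0.0
```

```bash
python3 -m pendant '[[[0,0.3,-3],0,-0.6],[[0,0,-2],0,-0.6],[[0,0,-1],0,-0.6],[[0,0,-0.7],0,-0.6],[[0,0,-0.5],0,-0.6],[[0,0,0],0,-0.6],[[0,0,0],0,-0.6]]' >/dev/null;python3 go.py 635.7 150.4 38.4 90
```

```text
at [636.  150.4  38.5] yaw 89.99 t 27.38 w 48.2 F [-1.1 -0.3 -1.1]
shift [-0.3  0.  -0.1] turn rad 0.0
```

```bash
python3 -m pendant '[[[0,0,-0.6],0,-0.6],[[0,0,-0.3],0,-0.6],[[0,0,0],0,-0.6]]' >/dev/null;python3 go.py 635.7 150.4 38.4 90;python3 -m pendant '[[[0,0,0],0,0.4],[[0,0,0],0,0.6],[[0,0,0],0,0.8],[[0,0,0],0,0.8],[[0,0,15],0,1],[[0,0,30],0,1],[[0,0,30],0,1],[[-18,-30,10],0,1],[[-22,-38,0],0,1],[[-22,-38,0],0,1],[[-22,-38,0],0,1],[[-10,-20,0],0,1]]' >/dev/null;python3 go.py 496 -83.5 75 91.1;python3 rim.py .07 635 150 24.5
```

```text
at [636.  150.4  38.5] yaw 90.0 t 27.75 w 48.3 F [-1.6  0.   0.1]
shift [-0.3  0.  -0.1] turn rad -0.0
at [541.3 -16.8 134.3] yaw 90.17 t 29.25 w 85.3 F [-0.1  0.3 -0.3]
shift [-45.3 -66.7 -59.3] turn rad 0.016
522 [635.4 150.4] rms 0.96
```

```bash
python3 -m pendant '[[[-20,-28,-15],0.008,1],[[-16,-22,-25],0.008,1],[[0,0,-20],0,1],[[0,0,0],0,1],[[0,0,0],0,1]]' >/dev/null;python3 go.py 496.3 -83.5 12 91.1;python3 look.py w5 .044
```

```text
at [506.6 -70.2  78.6] yaw 91.03 t 29.93 w 85.8 F [-0.  -0.6 -0. ]
shift [-10.3 -13.3 -66.6] turn rad 0.001
[237. 177.] 6468 rim rect [496.9 -82.5  46.1  46.9  89. ] z 0.0437
```

```bash
python3 -m pendant '[[[-10,-12.5,-12],-0.018,1],[[0,0,-18],0,1],[[0,0,-18],0,1],[[0,0,-4],0,1],[[0,0,0],0,1],[[0,0,0],0,1]]' >/dev/null;python3 go.py 496.7 -82.7 12 90
```

```text
at [500.3 -82.6  30.7] yaw 90.15 t 30.73 w 85.5 F [-0.3 -0.2 -0.2]
shift [ -3.6  -0.1 -18.7] turn rad -0.003
```

```bash
python3 -m pendant '[[[-3.5,0,-8],0,1],[[0,0,-7],0,1],[[0,0,-3],0,1],[[0,0,0],0,1],[[0,0,0],0,0.5],[[0,0,0],0,0.2],[[0,0,0],0,0],[[0,0,0],0,-0.3],[[0,0,0],0,-0.6],[[0,0,0],0,-0.6],[[0,0,0],0,-0.6],[[0,0,0],0,-0.6]]' >/dev/null;python3 go.py 495.2 256 110 83.9
```

```text
at [497.  -82.8  12.8] yaw 90.15 t 32.23 w 43.6 F [-0.4  0.2  0.1]
shift [ -1.8 338.8  97.2] turn rad -0.109
```

```bash
python3 -m pendant '[[[0,0,15],0,-0.6],[[0,0,35],0,-0.6],[[0,0,40],-0.02,-0.6],[[0,30,10],-0.03,-0.6],[[0,45,0],-0.03,-0.6],[[0,45,0],-0.03,-0.6],[[0,45,0],0,-0.6],[[0,45,0],0,-0.6],[[0,45,0],0,-0.6],[[0,35,0],0,-0.6],[[0,15,0],0,-0.6],[[0,0,0],0,-0.6]]' >/dev/null;python3 go.py 495.2 256 110 83.9; cat > sq.py <<'E'
from h import *; import sys
# outer rim rect of wide square pot at rim z=38, from wrist, masked near (495,256)
s=env.observe();c=cam('wrist',s);im,d=viewer.get_image('wrist');P=cloud(c,d)*1000;save(sys.argv[1],im)
m=(d>0)&(abs(P[...,2]-38)<4)&(np.hypot(P[...,0]-495,P[...,1]-256)<52)
r=cv2.minAreaRect(P[m][:,:2].astype(np.float32));print(m.sum(),np.round([*r[0],*r[1],r[2]],1))
E
python3 sq.py w6
```

```text
at [494.1 231.1 113.5] yaw 83.51 t 33.73 w 43.4 F [ 0.3 -0.8 -1.1]
shift [ 1.1 24.9 -3.5] turn rad 0.007
1261 [495.6 257.3  66.3  66.8  83.9]
```

View pics/w6.png

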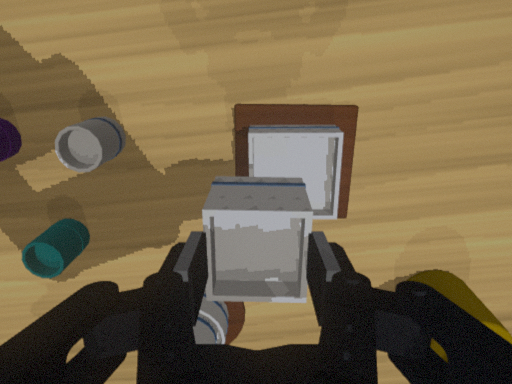

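The held square pot is upright at (258,250) and parallel to the wide square pot at (295,170). The target centre is (495.6, 257.3).

```bash
python3 -m pendant '[[[1,13,-10],0.007,-0.6],[[0.5,13,-15],0,-0.6],[[0,0,-18],0,-0.6],[[0,0,0],0,-0.6],[[0,0,0],0,-0.6]]' >/dev/null;python3 go.py 495.6 257.2 38.8 83.9;python3 sq.py w7
```

```text
at [495.9 256.5  66.6] yaw 83.68 t 34.4 w 43.4 F [ 0.8 -0.3 -1.6]
shift [ -0.3   0.7 -27.8] turn rad 0.004
1327 [480.8 258.8  66.3  37.5  83.7]
```

```bash
python3 -m pendant '[[[0,0.7,-6],0,-0.6],[[0,0,-7],0,-0.6],[[0,0,-5],0,-0.6],[[0,0,-2],0,-0.6],[[0,0,0],0,-0.6],[[0,0,0],0,-0.6]]' >/dev/null;python3 go.py 495.6 257.2 38.8 83.9
```

```text
at [496.3 257.2  46.1] yaw 83.65 t 35.2 w 43.3 F [ 0.3 -0.6 -0.6]
shift [-0.7  0.  -7.3] turn rad 0.004
```

```bash
python3 -m pendant '[[[-0.5,0,-3],0,-0.6],[[0,0,-2],0,-0.6],[[0,0,-1],0,-0.6],[[0,0,-0.7],0,-0.6],[[0,0,-0.5],0,-0.6],[[0,0,0],0,-0.6],[[0,0,0],0,-0.6]]' >/dev/null;python3 go.py 495.6 257.2 38.8 83.9;python3 -m pendant '[[[0,0,-0.6],0,-0.6],[[0,0,-0.3],0,-0.6],[[0,0,0],0,-0.6]]' >/dev/null;python3 go.py
```

```text
at [495.9 257.2  38.9] yaw 83.65 t 36.08 w 43.7 F [-0.1 -0.2 -1.5]
shift [-0.3 -0.  -0.1] turn rad 0.004
at [495.9 257.2  38.8] yaw 83.66 t 36.45 w 43.6 F [ 0.2  0.5 -0.4]
```

```bash
python3 -m pendant '[[[0,0,0],0,0.3],[[0,0,0],0,0.5],[[0,0,0],0,0.7],[[0,0,0],0,0.7],[[0,0,15],0,0.7],[[0,0,30],0,0.7],[[0,0,30],0,0.7],[[-6,-25,0],0,0.6],[[-9,-40,0],0,0.6],[[-9,-40,0],0,0.6],[[-6,-25,0],0,0.6],[[0,0,0],0,0.6]]' >/dev/null;python3 go.py 456.5 106.5 75 84;python3 look.py w8 .044
python3 - <<'E'
from h import *
s=env.observe();c=cam('wrist',s);im,d=viewer.get_image('wrist');P=cloud(c,d)*1000
m=(d>0)&(abs(P[...,2]-70)<4)&(np.hypot(P[...,0]-495,P[...,1]-256)<45)
if m.sum()>20: r=cv2.minAreaRect(P[m][:,:2].astype(np.float32));print('sqS',m.sum(),np.round([*r[0],*r[1],r[2]],1),np.median(P[m][:,2]))
E
```

```text
at [466.7 124.5 124. ] yaw 83.72 t 37.95 w 68.4 F [0.3 0.6 0.3]
shift [-10.2 -18.  -49. ] turn rad 0.005
[236. 160.] 2071 rim rect [456.4 109.1  33.2  33.1  81.7] z 0.0437
[436. 190.] 10835 rim rect [495.1 256.9  66.2  65.6  83.8] z 0.0404
[305. 322.] 3691 rim rect [620.1 151.8  68.9  39.3  84.7] z 0.0416
sqS 1741 [495.9 258.4  47.8  47.2  82.8] 69.61747813684948
```

```bash
python3 -m pendant '[[[-10,-16,-20],0,0.6],[[0,0,-25],0,0.6],[[0,0,-25],0,0.6],[[0,0,-15],0,0.6],[[0,0,0],0,0.6],[[0,0,0],0,0.6]]' >/dev/null;python3 go.py 456.4 108.5 13 84;python3 look.py w9 .044
```

```text
at [459.6 114.9  38.4] yaw 84.22 t 38.8 w 68.4 F [-0.1 -0.4  0. ]
shift [ -3.2  -6.4 -25.4] turn rad -0.004
[244. 214.] 4519 rim rect [456.4 108.7  33.5  33.1   9.9] z 0.0434
[474. 243.] 8319 rim rect [485.2 233.5  20.1  52.2  81.7] z 0.0431
```

```bash
python3 -m pendant '[[[-3.2,-6.2,0],0,0.6],[[0,0,-10],0,0.6],[[0,0,-9],0,0.6],[[0,0,-5],0,0.6],[[0,0,0],0,0.6],[[0,0,0],0,0.6]]' >/dev/null;python3 go.py 456.4 108.7 13 84
```

```text
at [456.6 108.2  13.5] yaw 84.21 t 39.6 w 68.0 F [-0.3 -0.1  0.2]
shift [-0.2  0.5 -0.5] turn rad -0.004
```

```bash
python3 -m pendant '[[[0,0.5,0],0,0.3],[[0,0,0],0,0.1],[[0,0,0],0,-0.1],[[0,0,0],0,-0.3],[[0,0,0],0,-0.6],[[0,0,0],0,-0.8],[[0,0,0],0,-0.9],[[0,0,0],0,-0.9],[[0,0,0],0,-0.9]]' 40 >/dev/null;python3 go.py 635.4 150.4 120 84
```

```text
at [457.2 108.7  14.4] yaw 84.22 t 40.73 w 31.7 F [ 0.8 -0.6  1. ]
shift [178.2  41.7 105.6] turn rad -0.004
```

```bash
python3 -m pendant '[[[0,0,15],0,-0.9],[[0,0,35],0,-0.9],[[0,0,45],0,-0.9],[[20,5,15],0,-0.9],[[38,9,0],0,-0.9],[[38,9,0],0,-0.9],[[35,8,0],0,-0.9],[[15,4,0],0,-0.9],[[0,0,0],0,-0.9],[[0,0,0],0,-0.9]]' >/dev/null;python3 go.py 636 150.4 105 84;python3 rim.py .07 635.4 150.4 24.5;python3 - <<'E'
from h import *
w,d=viewer.get_image('wrist');im,d=viewer.get_image('side')
save('p3',np.hstack([cv2.resize(im[110:230,160:310],(400,320)),cv2.resize(w,(400,320))]))
E
```

```text
at [604.2 145.  125.4] yaw 84.21 t 41.98 w 31.2 F [ 0.4 -0.5 -0.7]
shift [ 31.8   5.4 -20.4] turn rad -0.004
230 [634.9 151. ] rms 0.92
```

View pics/p3.png

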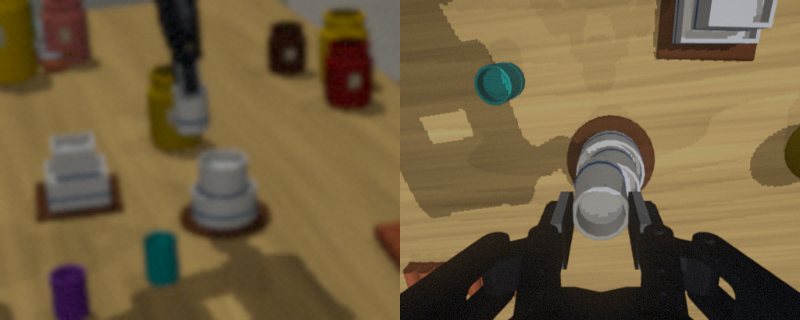

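The side view shows both stacks standing upright and the small pot hanging level over the approach to the round one.

```bash
python3 -m pendant '[[[16,3,0],0,-0.9],[[15.5,2.5,-8],0,-0.9],[[0,0,-12],0,-0.9],[[0,0,0],0,-0.9],[[0,0,0],0,-0.9]]' >/dev/null;python3 go.py 635.9 150.6 72.4 84;python3 rim.py .07 635.4 150.4 24.5
```

```text
at [634.9 150.3 104.3] yaw 84.19 t 42.75 w 31.1 F [-0.9  0.6 -0.9]
shift [  1.    0.3 -31.9] turn rad -0.003
901 [635.4 151.4] rms 0.96
```

```bash
python3 -m pendant '[[[1,0.5,-8],0,-0.9],[[0,0,-8],0,-0.9],[[0,0,-6],0,-0.9],[[0,0,-2],0,-0.9],[[0,0,0],0,-0.9],[[0,0,0],0,-0.9]]' >/dev/null;python3 go.py 635.9 150.8 72.4 84
```

```text
at [635.6 150.8  78.9] yaw 84.19 t 43.55 w 31.2 F [ 0.1  0.1 -1.1]
shift [ 0.3 -0.  -6.5] turn rad -0.003
```

```bash
python3 -m pendant '[[[0,0,-2.5],0,-0.9],[[0,0,-1.5],0,-0.9],[[0,0,-1],0,-0.9],[[0,0,-0.7],0,-0.9],[[0,0,-0.5],0,-0.9],[[0,0,0],0,-0.9],[[0,0,0],0,-0.9]]' >/dev/null;python3 go.py 635.9 150.8 72.4 84;python3 -m pendant '[[[0,0,-0.6],0,-0.9],[[0,0,-0.4],0,-0.9],[[0,0,0],0,-0.9],[[0,0,0],0,-0.9]]' >/dev/null;python3 go.py
```

```text
at [635.8 150.9  72.7] yaw 84.19 t 44.42 w 31.3 F [-0.3 -0.6 -1.3]
shift [ 0.1 -0.1 -0.3] turn rad -0.003
at [636.2 150.8  72.5] yaw 84.19 t 44.92 w 31.2 F [-0.9  0.9  0.5]
```

```bash
python3 -m pendant '[[[0,0,0],0,-0.1],[[0,0,0],0,0.1],[[0,0,0],0,0.3],[[0,0,0],0,0.3],[[0,0,10],0,0.3],[[0,0,30],0,0.3],[[0,0,40],0,0.3],[[-20,-10,20],0,0.3],[[-35,-15,0],0,0.3],[[-35,-15,0],0,0.3],[[0,0,0],0,0.3],[[0,0,0],0,0.3]]' >/dev/null;python3 go.py;python3 rim.py .102 635.4 151 15.5;python3 sq.py f0 ; python3 - <<'E'
from h import *
s=env.observe();w,d=viewer.get_image('wrist');im,d2=viewer.get_image('side')
P=cloud(cam('wrist',s),d)*1000
for x,y,z in((635,150,102),(635,150,70),(635,150,38),(495.5,257,70),(495.5,257,38)):
    m=(d>0)&(abs(P[...,2]-z)<5)&(np.hypot(P[...,0]-x,P[...,1]-y)<50)
    if m.sum()>20: r=cv2.minAreaRect(P[m][:,:2].astype(np.float32));print(z,m.sum(),np.round([*r[0],*r[1],r[2]],1),np.median(P[m][:,2]).round(1))
save('f1',np.hstack([cv2.resize(im[110:230,160:310],(400,320)),cv2.resize(w,(400,320))]))
E
```

```text
at [544.6 110.  180.6] yaw 84.2 t 46.42 w 55.4 F [0.5 0.2 0.4]
306 [635.1 150.8] rms 0.96
1388 [495.5 257.4  67.5  66.1  84.3]
102 335 [636.6 143.8  34.8  19.6   4.4] 101.4
70 524 [627.1 142.   26.9  51.5  48.2] 69.6
38 737 [626.  147.6  50.8  69.   17.9] 37.8
70 1414 [495.8 258.   47.6  46.1  82.8] 69.7
38 1472 [495.5 257.   67.3  66.1  83.8] 37.9
```

View pics/f1.png

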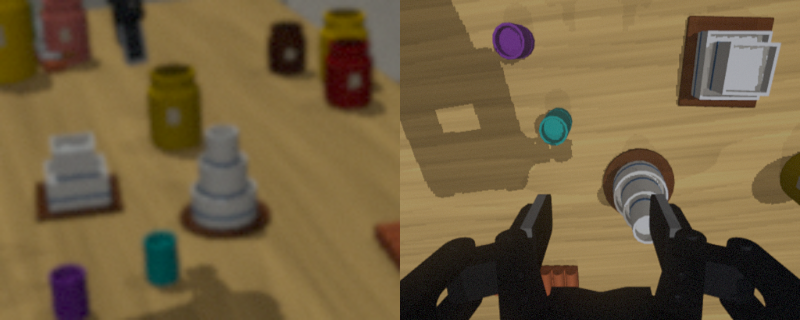

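Both stacks stand upright, with rims at 38, 70 and 102 mm (round) and 38 and 70 mm (square). The gripper is clear, so I hand in.

```bash
python3 -c "
from h import *
print(ticket.close_job())"
```

```text
the job is handed in; nothing more can be done
None
```

All five pots are stacked and the job is handed in, at about 46 s of robot time. The three round pots are on the round board and the two square pots on the square board. No verdict was reported.

**Last checks, from the wrist camera with the gripper clear:**

| Stack | Rim heights measured | Rim heights expected | Centres |
|---|---|---|---|
| Round | 37.8, 69.6 and 101.4 mm | 38, 70 and 102 mm | within about 1 mm of each other and of the board |
| Square | 37.9 and 69.7 mm | 38 and 70 mm | within about 2 mm of each other and of the board |

- **Square alignment:** the sides are within about 1° of the board's.
- **Set-down:** forces read at the wrist after each step stayed within about 3 N. The readings are noisy by about 1 N, so I judged contact partly from the height at which the arm stopped.
- **Jars and brush rest:** the arm went nowhere near them and the last side view shows nothing amiss, but I did not measure their positions again.
- **Disagreements:**
  - The top camera put the wide round pot 2–3 mm from where the wrist camera did, well inside the 15 mm tolerance.
  - The plain rectangle fits of the round rims in the last picture came out off-centre because the rims were partly hidden. The round centres above are from circle fits; only the smallest pot's was taken after the final release, the mid and wide ones while stacking.

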